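Sweep the press washers through the gate

ROBOT

A 6-joint arm with a two-finger parallel gripper is mounted at the origin on the work surface. World frame = base frame: x ahead of the robot, y to its left, z up, the work surface at z = 0. Lengths are in m, angles in rad, forces in N, time in s.
With the tool pointing down it reaches from about 0.25 to 0.8 m from the base axis. Payload 8.5 kg.
Tool frame: the origin (TCP) lies midway between the tips of the shut fingers; the grasp point (between the pads) lies 19 mm behind it; z points along the fingers, x is the direction in which the jaws open and shut, and the axes are right-handed (so a half turn about z gives the same grasp; the last joint's range is limited). The gripper opens to 85 mm and grips with 20 to 120 N. Pads are 22 mm wide; open, the fingers measure 114 mm over their backs; the gripper's body (76 mm by 85 mm) begins 54 mm behind the grasp point. The pads swing forward as they close: fully open they stand 13 mm farther back than shut.
Start: joints at [-1.138, 0.238, -0.013, 1.319, 0, 1.571], TCP at [0.22, -0.477, 0.231] pointing down, gripper open.
Joint ranges: [-2.66, 2.66], [-1.03, 1.9], [-1.14, 1.46], [-1.82, 2.27], [-1.45, 1.34], [-3.14, 3.14]. Speed limits (rad/s): [2.22, 2.22, 2.79, 3.14, 3.14, 3.14].

INTERFACE

Orientations are given as a rotation vector (axis times angle).
In Python, from rig import * gives the robot as it stands.
- The arm moves only by the tool carry_out, never from a script. Its argument "targets" is a list of rows, each a list of 5 numbers: the shift along the world's x, y, z in m, then the turn about the world's z in rad, then the finger opening in m, from 0 to 0.0854. A call has 1 to 8 rows; each row is the pose to reach, as a shift and turn from the pose measured when the call began; what a row does not reach only later rows make up. A row lasts 1/10 s, in which the tool goes at most 50 mm and 8.59 degrees, less where a joint would pass 70% of its speed; a pose out of reach is approached as far as the arm can. A call with a gripper value outside its range is refused whole. The fingers move at their own pace and stop on an object; "force" is the grip in N (left out, the last holds). Time passes only in rows, so rows that repeat a pose let the fingers close. It gives the time, the measured TCP pose, the force and the opening at its end, in the units of the state.
- get_obs(): the state, without advancing time (a new reading comes with each control period).
- get_image(name): name is "scene" or "top" or "wrist"; returns a dict with "image" (384x512x3 uint8, red, green, blue), "fov_y" (degrees; the focal length in pixels is half the picture's height over the tangent of half this angle, whatever the lens; pixels are square), "cx", "cy" (the principal point, pixels), "eye" and "orientation" of the camera in the world. Camera axes: x right, y up, looking along -z (the intrinsics and any distortion apply to the point x, -y, -z); pixel columns grow to the right and rows downward; lengths in m; the calibration is good to about 2 mm. A picture is of the moment at which its call begins. There is no depth.
- job_done(): hands the job in, once; it reports no verdict.
The state is a dict: "t": time; "joints": joint angles; "dq": joint speeds; "joint_torque": joint torques, N m; "tool_pos": TCP position; "eef_rot": TCP orientation; "wrist_force": force on the tool from outside, world axes, zero at the start; "ft_torque": the same for the moment, N m; "finger_gap": opening from 0.0 (shut) to 1.0 (fully open).
Only numpy, scipy, OpenCV 4.12 (cv2) and the standard library are available. Lean on these libraries where they do the work, as an engineer would, in place of code of your own. Each camera call takes 0.05 s, during which the arm holds its last target.

TASK

On the wooden sorting board lie three loose steel washers from the mould presses: with the fingertips, push them along the board, one at a time, through the narrow gate in the steel fence so that each drops down into the slot behind it. Only slide the washers, do not lift them off the board, and leave the hexagonal nut and the standing bolt on the board, and everything else on the table, where they are.

Things in the scene. Friction and masses are not known exactly. Their poses are not given: they have to be found in the camera images.
- tray: fixed wooden sorting board, 316 x 310 mm. Origin at the table surface; +x = sweeping direction, from the back rim to the gate. Its flat floor, 70 mm above the table, spans x = -162 to +90 mm and y = -147 to +147 mm; rims at back and sides stand 7 mm above it. A steel fence, 16 mm above the floor, closes the +x side (x = 88 to 96 mm) except for the gate.
- gate (a point): middle of the gate, a gap in the fence 48 mm wide between two round steel jambs: at floor height (70 mm above the table), on the edge where the floor ends and the slot begins (board x = 90 mm, y = 0); axes like the board's. A washer tips and drops in by itself once its centre is a few mm past this edge.
- slot (a point): middle of the slot's bottom. The slot is an open-topped pocket directly behind the gate, 46 mm along board x (90 to 136 mm) and 100 mm along board y (-50 to +50 mm), its bottom 62 mm below the floor; its far wall rises as high as the fence. Axes like the board's
- washer_a: one of three alike loose steel washers lying flat on the board: outer diameter 36 mm, hole 16 mm, 10 mm thick, about 60 g. Origin at the centre of its underside, z axis through the hole. The three names say nothing about which lies where: one lies near the gate, two farther back to either side.
- washer_b: one of three alike loose steel washers lying flat on the board: outer diameter 36 mm, hole 16 mm, 10 mm thick, about 60 g. Origin at the centre of its underside, z axis through the hole. The three names say nothing about which lies where: one lies near the gate, two farther back to either side.
- washer_c: one of three alike loose steel washers lying flat on the board: outer diameter 36 mm, hole 16 mm, 10 mm thick, about 60 g. Origin at the centre of its underside, z axis through the hole. The three names say nothing about which lies where: one lies near the gate, two farther back to either side.
- nut: loose hexagonal steel nut lying flat on the board beside the gate, near one side rim, to be left alone: 36 mm across flats, 22 mm high; origin at the centre of its underside
- bolt: loose steel bolt standing on its hexagonal head on the board beside the gate, on the other side from the nut, to be left alone: head 36 mm across flats and 15 mm high, shank 20 mm in diameter, 57 mm high in all; origin at the centre of its underside
- spray: spray bottle standing on the table left of the board, 76 mm in diameter, 160 mm high; origin at the centre of its underside
- screwdriver: screwdriver lying on the table right of the board, some 200 mm long; origin at its middle underneath
- mug: mug standing on the table far right, 80 mm in diameter, 92 mm high; origin at the centre of its underside
- jar: closed jar standing on the table right of the board and farther out, 64 mm in diameter, 75 mm high; origin at the centre of its underside

How it is judged:
By the outcome, as a careful person would: the job done as asked, in the order asked, and still so for the second after the job is handed in, with the robot touching nothing.
It also fails if it takes over 51 s, if anything falls off the work surface, if the arm or the gripper's body presses on something with over 40 N, if the wrist force passes 120 N, or if a joint passes its speed limit or range.

## Working session

There is one attempt and no reset: what is moved stays moved. The work goes in short steps, Python scripts to look and compute and a tool call to move; the robot and the scene stay as the last step left them, time stands still between calls to the robot, and variables do not carry over. Pictures are saved under pics/ and viewed, and the job is handed in when it is done.

Besides the shell and the picture viewer there is one more tool, called by a JSON object that holds its "name" and its "arguments". carry_out: Moves the arm, as the interface text tells. Its arguments: {"type":"object","properties":{"targets":{"type":"array","items":{"type":"array","items":{"type":"number"}}},"force":{"type":"number"}},"required":["targets"]}

```bash
ls; mkdir -p pics; python3 - <<'E'
from rig import *
import cv2,numpy as np
o=get_obs();print({k:np.round(v,3) for k,v in o.items()})
for n in("scene","top"):
    d=get_image(n);print(n,{k:v for k,v in d.items() if k!="image"})
    cv2.imwrite(f"pics/{n}0.png",d["image"][:,:,::-1])
E
```

```text
pics
{'t': np.float64(0.0), 'joints': array([-1.138,  0.239, -0.014,  1.319, -0.   ,  1.571]), 'dq': array([-0.001,  0.002,  0.001,  0.001,  0.001,  0.001]), 'joint_torque': array([-2.0000e-03, -5.3878e+01,  3.4644e+01,  1.8000e-02, -0.0000e+00,
        0.0000e+00]), 'tool_pos': array([ 0.22 , -0.476,  0.231]), 'eef_rot': array([-2.646e+00,  1.692e+00,  2.000e-03]), 'wrist_force': array([-0.114,  0.73 ,  0.525]), 'ft_torque': array([ 0.058, -0.018,  0.009]), 'finger_gap': np.float64(0.998)}
scene {'fov_y': 46.19809870041226, 'cx': 260.0290218607615, 'cy': 190.13743757236765, 'eye': array([1.68088014, 0.52022163, 1.13669336]), 'orientation': array([0.53642898, 0.88272274, 1.91381988])}
top {'fov_y': 50.351109981721166, 'cx': 253.67733904594186, 'cy': 192.23668433090836, 'eye': array([ 0.38456611, -0.08855536,  1.32409451]), 'orientation': array([ 0.12660384, -0.09730763, -1.55433085])}
```

View pics/scene0.png

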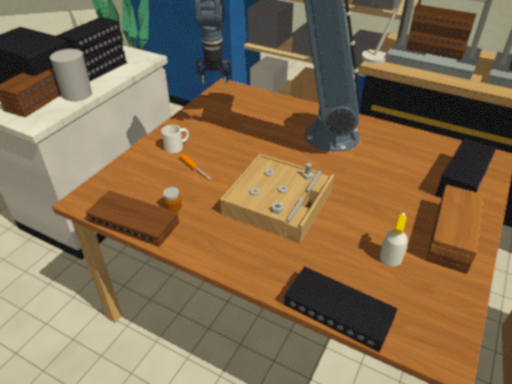

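View pics/top0.png

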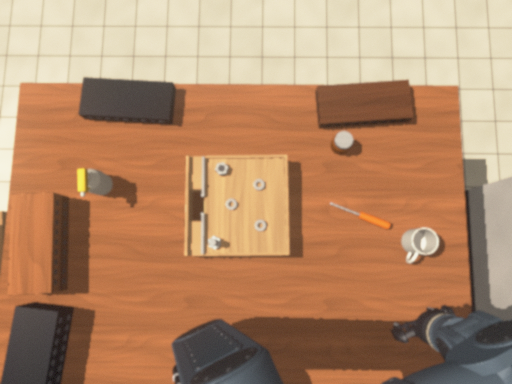

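```bash
python3 - <<'E'
import cv2
im=cv2.imread("pics/top0.png")
cv2.imwrite("pics/top0z.png",cv2.resize(im[90:240,150:350],None,fx=4,fy=4,interpolation=cv2.INTER_CUBIC))
E
```

```text
(no output)
```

View pics/top0z.png

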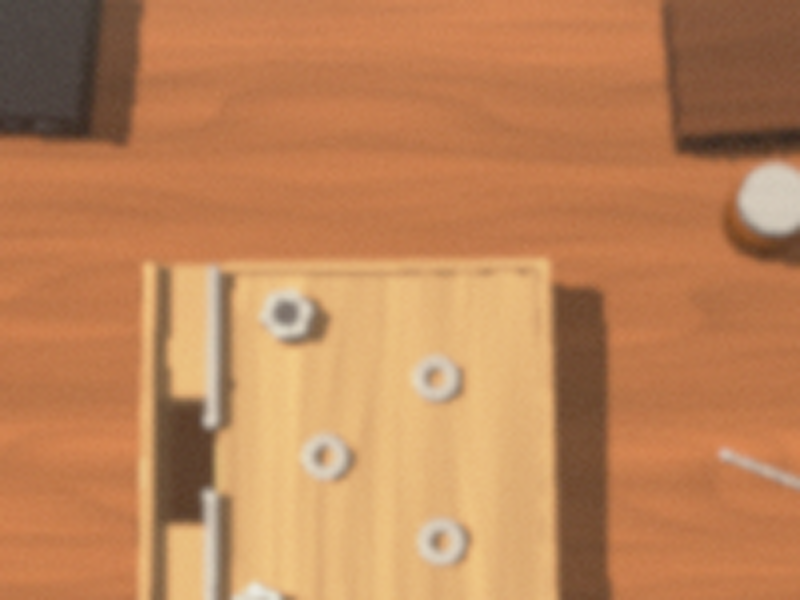

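```bash
cat > h.py <<'E'
import numpy as np,cv2
from scipy.spatial.transform import Rotation as R
def ray(d,u,v):
    f=d["image"].shape[0]/2/np.tan(np.radians(d["fov_y"])/2)
    c=np.array([(u-d["cx"])/f,-(v-d["cy"])/f,-1.])
    return R.from_rotvec(d["orientation"]).apply(c)
def onz(d,u,v,z):
    r=ray(d,u,v);e=np.array(d["eye"]);return e+r*(z-e[2])/r[2]
def proj(d,P):
    f=d["image"].shape[0]/2/np.tan(np.radians(d["fov_y"])/2)
    c=R.from_rotvec(d["orientation"]).inv().apply(np.array(P)-d["eye"])
    return d["cx"]+f*c[...,0]/-c[...,2], d["cy"]-f*c[...,1]/-c[...,2]
E
python3 - <<'E'
from rig import *
from h import *
d=get_image("top");im=d["image"]
hsv=cv2.cvtColor(im,cv2.COLOR_RGB2HSV)
m=((hsv[...,1]<75)&(hsv[...,2]>110)).astype(np.uint8)
m[:150]=0;m[262:]=0;m[:,:182]=0;m[:,292:]=0
n,l,s,c=cv2.connectedComponentsWithStats(m)
for i in range(1,n):
    if s[i,4]>8: print(s[i],c[i].round(1),onz(d,*c[i],.08).round(4))
# zoom coords -> orig
z=lambda x,y:(150+(x+.5)/4-.5,90+(y+.5)/4-.5)
for nm,p,zz in [("far-back",(549,260),.077),("far-front",(144,262),.086),("j+",(211,427),.086),("j-",(210,489),.086)]:
    print(nm,onz(d,*z(*p),zz).round(4))
print(R.from_rotvec(get_obs()["eef_rot"]).as_matrix().round(3))
E
```

```text
[200 157   6  41 133] [202.8 178.2] [0.6052 0.0945 0.08  ]
[215 162  14  13 134] [221.5 168.2] [0.6375 0.0372 0.08  ]
[253 179  12  11  93] [258.7 184.1] [ 0.5888 -0.0791  0.08  ]
[225 198  13  12  98] [230.8 203.7] [0.5268 0.0056 0.08  ]
[200 212   5  42 172] [202.4 231.9] [0.4394 0.0903 0.08  ]
[254 220  13  11  99] [260. 225.] [ 0.4628 -0.0847  0.08  ]
[207 235  14  15 143] [213.9 242.2] [0.4089 0.0544 0.08  ]
far-back [ 0.6837 -0.1658  0.077 ]
far-front [0.6766 0.1495 0.086 ]
j+ [0.5477 0.093  0.086 ]
j- [0.5001 0.0922 0.086 ]
[[ 0.419 -0.908 -0.   ]
 [-0.908 -0.419  0.001]
 [-0.001 -0.    -1.   ]]
```

{"name": "carry_out", "arguments": {"targets": [[0.028, 0.038, 0, 0.13, 0.022], [0.056, 0.076, 0, 0.26, 0.022], [0.084, 0.114, 0, 0.39, 0.022], [0.112, 0.152, 0, 0.52, 0.022], [0.14, 0.19, 0, 0.65, 0.022], [0.168, 0.228, 0, 0.78, 0.022], [0.196, 0.266, 0, 0.91, 0.022], [0.224, 0.304, 0, 1.04, 0.022]]}}

```text
t: 0.95
tool_pos: [0.4448, -0.1705, 0.2308]
eef_rot: [3.138, -0.146, -0.002]
wrist_force: [1.0, -1.2, 1.0]
finger_gap: 0.255
```

{"name": "carry_out", "arguments": {"targets": [[0.03, 0.038, 0, 0.06, 0.022], [0.058, 0.075, 0, 0.117, 0.022], [0.082, 0.1, 0, 0.117, 0.022], [0.082, 0.1, 0, 0.117, 0.022]]}}

```text
t: 1.35
tool_pos: [0.5291, -0.0674, 0.2301]
eef_rot: [-3.141, -0.045, 0.001]
wrist_force: [0.3, 0.2, 0.8]
finger_gap: 0.259
```

```bash
python3 - <<'E'
from rig import *
from h import *
for n in("wrist","top"):
    d=get_image(n);print({k:v for k,v in d.items() if k!="image"})
    np.save(f"pics/{n}1.npy",d,allow_pickle=True)
    cv2.imwrite(f"pics/{n}1.png",d["image"][:,:,::-1])
o=get_obs();print(o["t"],o["tool_pos"],R.from_rotvec(o["eef_rot"]).as_matrix().round(3),o["finger_gap"])
E
```

```text
{'fov_y': 71.17818826069964, 'cx': 254.71437485810873, 'cy': 193.01880796478625, 'eye': array([0.52767383, 0.0028337 , 0.37289276]), 'orientation': array([-0.28440864, -0.00269837,  0.02775804])}
{'fov_y': 50.351109981721166, 'cx': 253.67733904594186, 'cy': 192.23668433090836, 'eye': array([ 0.38456611, -0.08855536,  1.32409451]), 'orientation': array([ 0.12660384, -0.09730763, -1.55433085])}
1.45 [ 0.52673212 -0.06984452  0.23023253] [[ 1.     0.026 -0.002]
 [ 0.026 -1.    -0.   ]
 [-0.002  0.    -1.   ]] 0.25418074954418096
```

View pics/wrist1.png

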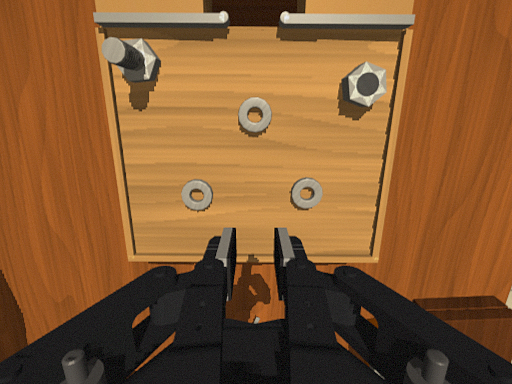

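```bash
python3 - <<'E'
from h import *
d=np.load("pics/wrist1.npy",allow_pickle=True).item();im=d["image"]
hsv=cv2.cvtColor(im,cv2.COLOR_RGB2HSV)
m=((hsv[...,1]<60)&(hsv[...,2]>80)).astype(np.uint8)
n,l,s,c=cv2.connectedComponentsWithStats(m)
for i in range(1,n):
    if s[i,4]>60 and s[i,1]<215:
        k=(l==i).astype(np.uint8);ct=max(cv2.findContours(k,0,2)[0],key=len)
        ce=cv2.minEnclosingCircle(ct)
        print(s[i],c[i].round(1),np.round(ce[0],1),onz(d,*ce[0],.08).round(4), onz(d,*c[i],.08).round(4))
print("jambs",onz(d,223,17,.086),onz(d,285.5,17,.086),"inner",onz(d,229,17,.086),onz(d,280,17,.086))
print("edge",onz(d,210,28,.07),onz(d,300,28,.07))
for p in[(236,230),(274,230),(222,228),(289,228)]: print(p,onz(d,*p,.23).round(4))
g=np.array([.524,.0905]);a=np.radians(91.4);
bx=np.array([np.cos(a),np.sin(a)]);by=np.array([-bx[1],bx[0]])
print([np.round(proj(d,[*(g+bx*(X-90)/1e3+by*Y/1e3),.077]),1) for X,Y in[(-162,147),(-162,-147),(90,147),(90,-147)]])
E
```

```text
[  93   11  136   13 1355] [161.5  17.5] [160.5  15.5] [0.435 0.091 0.08 ] [0.4358 0.0893 0.08  ]
[ 280   11  135   14 1345] [345.5  18.8] [347.   17.5] [0.6129 0.0942 0.08  ] [0.6116 0.093  0.08  ]
[ 102   37   57   44 1149] [129.7  55.2] [128.5  56.8] [0.4008 0.0543 0.08  ] [0.402  0.0557 0.08  ]
[ 345   62   41   45 1132] [366.2  83.4] [366.8  83.6] [0.6402 0.0362 0.08  ] [0.6396 0.0363 0.08  ]
[238  97  34  35 695] [254.5 114.3] [254.5 114.1] [0.5271 0.0033 0.08  ] [0.527  0.0031 0.08  ]
[292 178  30  30 575] [306.5 192.6] [306.5 192.8] [ 0.5885 -0.0809  0.08  ] [ 0.5885 -0.0806  0.08  ]
[182 180  31  30 597] [196.7 194.3] [196.7 194.3] [ 0.4637 -0.0862  0.08  ] [ 0.4637 -0.0862  0.08  ]
jambs [0.49524244 0.08953911 0.086     ] [0.55364601 0.09113873 0.086     ] inner [0.50085048 0.08969271 0.086     ] [0.5485077 0.090998  0.086    ]
edge [0.48042222 0.08442603 0.07      ] [0.57011508 0.08688622 0.07      ]
(236, 230) [ 0.5185 -0.0615  0.23  ]
(274, 230) [ 0.5404 -0.0609  0.23  ]
(222, 228) [ 0.5104 -0.0605  0.23  ]
(289, 228) [ 0.549  -0.0594  0.23  ]
[array([133.9, 253.3]), array([372.8, 254.1]), array([101.8,  19.5]), array([405.9,  20.6])]
```

{"name": "carry_out", "arguments": {"targets": [[0, 0.015, -0.04, 0, 0.022], [0, 0.025, -0.08, 0, 0.022], [0, 0.025, -0.115, 0, 0.022], [0, 0.025, -0.14, 0, 0.022], [0, 0.025, -0.15, 0, 0.022], [0, 0.025, -0.156, 0, 0.022], [0, 0.025, -0.156, 0, 0.022]]}}

```text
t: 2.15
tool_pos: [0.5267, -0.0455, 0.0746]
eef_rot: [3.141, 0.039, -0.003]
wrist_force: [-0.7, 0.1, 1.0]
finger_gap: 0.258
```

```bash
cat > look.py <<'E'
import sys
from rig import *
from h import *
t=sys.argv[1]
d=get_image("wrist");np.save(f"pics/w{t}.npy",d,allow_pickle=True)
cv2.imwrite(f"pics/w{t}.png",d["image"][:,:,::-1])
o=get_obs();print(o["t"],np.round(o["tool_pos"],4),R.from_rotvec(o["eef_rot"]).as_matrix().round(3)[0],o["finger_gap"],np.round(o["wrist_force"],1))
E
python3 look.py 2
```

```text
2.2 [ 0.5272 -0.0454  0.0752] [ 1.     0.025 -0.001] 0.2568117609280908 [0.3 0.7 0.1]
```

View pics/w2.png

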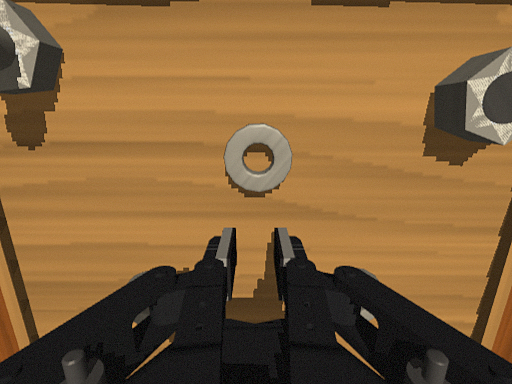

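{"name": "carry_out", "arguments": {"targets": [[0, 0.01, -0.001, 0, 0.022], [0, 0.02, -0.001, 0, 0.022], [0, 0.03, -0.001, 0, 0.022], [-0.001, 0.04, -0.001, 0, 0.022], [-0.001, 0.05, -0.001, 0, 0.022], [-0.001, 0.06, -0.001, 0, 0.022], [-0.002, 0.07, -0.001, 0, 0.022], [-0.002, 0.08, -0.001, 0, 0.022]]}}

```text
t: 3.0
tool_pos: [0.525, 0.0355, 0.0741]
eef_rot: [3.141, 0.04, -0.002]
wrist_force: [0.5, -0.4, 0.6]
finger_gap: 0.258
```

```bash
python3 look.py 3
```

```text
3.05 [0.5251 0.0367 0.0741] [ 1.     0.026 -0.001] 0.25880817326205785 [ 0.2  1.  -0.7]
```

View pics/w3.png

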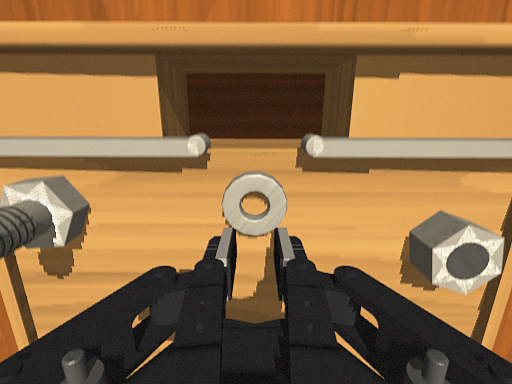

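{"name": "carry_out", "arguments": {"targets": [[0, 0.01, 0, 0, 0.022], [0, 0.02, 0, 0, 0.022], [0, 0.03, 0, 0, 0.022], [0, 0.036, 0, 0, 0.022], [0, 0.041, 0, 0, 0.022], [0, 0.041, 0, 0, 0.022]]}}

```text
t: 3.65
tool_pos: [0.525, 0.0783, 0.0741]
eef_rot: [-3.141, -0.042, 0.002]
wrist_force: [-0.2, -0.2, 0.8]
finger_gap: 0.261
```

```bash
python3 look.py 4
```

```text
3.7 [0.525  0.0779 0.0741] [ 1.     0.027 -0.001] 0.25731974069334085 [-0.2 -0.   0.2]
```

View pics/w4.png

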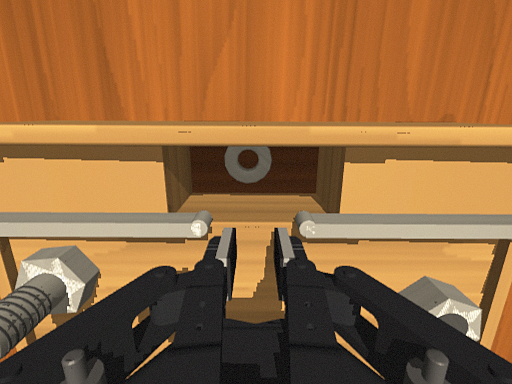

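{"name": "carry_out", "arguments": {"targets": [[0, -0.015, 0.02, 0, 0.023], [0, -0.05, 0.04, 0, 0.023], [-0.01, -0.095, 0.04, 0, 0.023], [-0.03, -0.135, 0.04, 0, 0.023], [-0.05, -0.175, 0.04, 0, 0.023], [-0.0615, -0.201, 0.04, 0, 0.023], [-0.0615, -0.201, 0.02, 0, 0.023], [-0.0615, -0.201, 0.01, 0, 0.023]]}}

```text
t: 4.5
tool_pos: [0.4627, -0.1242, 0.0833]
eef_rot: [-3.141, -0.038, 0.003]
wrist_force: [0.7, 0.6, 0.4]
finger_gap: 0.271
```

```bash
python3 look.py 5
```

```text
4.55 [ 0.4622 -0.1234  0.082 ] [ 1.     0.025 -0.004] 0.2646841073221296 [-1.3 -0.  -1.7]
```

View pics/w5.png

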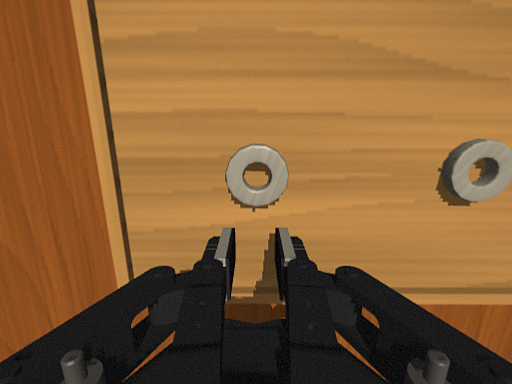

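{"name": "carry_out", "arguments": {"targets": [[0, 0, -0.006, 0, 0.023], [0.001, 0, -0.0085, 0, 0.023], [0.001, 0.01, -0.0085, 0, 0.023], [0.001, 0.02, -0.0085, 0, 0.023], [0.004, 0.03, -0.0085, 0, 0.023], [0.008, 0.04, -0.0085, 0, 0.023], [0.012, 0.05, -0.0085, 0, 0.023], [0.016, 0.06, -0.0085, 0, 0.023]]}}

```text
t: 5.35
tool_pos: [0.4788, -0.0623, 0.0737]
eef_rot: [-3.14, -0.04, 0.005]
wrist_force: [-0.3, -1.1, 0.2]
finger_gap: 0.272
```

```bash
python3 look.py 6
```

```text
5.4 [ 0.4794 -0.0613  0.0737] [ 1.     0.026 -0.003] 0.268929876634302 [ 1.   0.6 -0.1]
```

View pics/w6.png

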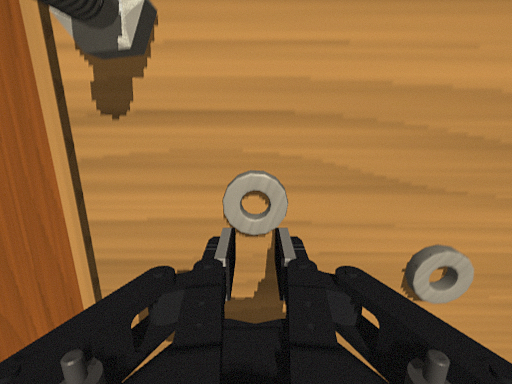

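{"name": "carry_out", "arguments": {"targets": [[0.005, 0.01, 0, 0, 0.023], [0.01, 0.02, 0, 0, 0.023], [0.016, 0.032, 0, 0, 0.023], [0.022, 0.044, 0, 0, 0.023], [0.028, 0.056, 0, 0, 0.023], [0.034, 0.068, 0, 0, 0.023], [0.04, 0.08, 0, 0, 0.023], [0.045, 0.09, 0, 0, 0.023]]}}

```text
t: 6.2
tool_pos: [0.5249, 0.0298, 0.0737]
eef_rot: [-3.14, -0.042, 0.005]
wrist_force: [-1.0, -1.1, 0.2]
finger_gap: 0.271
```

```bash
python3 look.py 7
```

```text
6.25 [0.5257 0.0308 0.0737] [ 1.     0.027 -0.002] 0.2678125519253674 [ 0.8  1.7 -0.2]
```

View pics/w7.png

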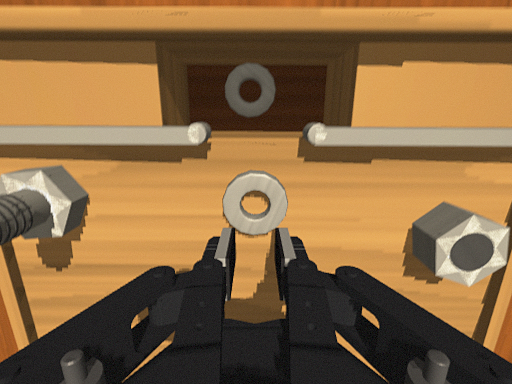

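{"name": "carry_out", "arguments": {"targets": [[-0.0005, 0.01, 0, 0, 0.023], [-0.0005, 0.02, 0, 0, 0.023], [-0.001, 0.03, 0, 0, 0.023], [-0.001, 0.037, 0, 0, 0.023], [-0.001, 0.043, 0, 0, 0.023], [-0.001, 0.048, 0, 0, 0.023], [-0.001, 0.048, 0, 0, 0.023]]}}

```text
t: 6.95
tool_pos: [0.5247, 0.0794, 0.0737]
eef_rot: [-3.139, -0.044, 0.003]
wrist_force: [0.4, -1.5, -0.4]
finger_gap: 0.264
```

```bash
python3 look.py 8
```

```text
7.0 [0.5247 0.0791 0.0737] [ 1.     0.028 -0.002] 0.26967117797995294 [-0.6 -0.  -0.1]
```

View pics/w8.png

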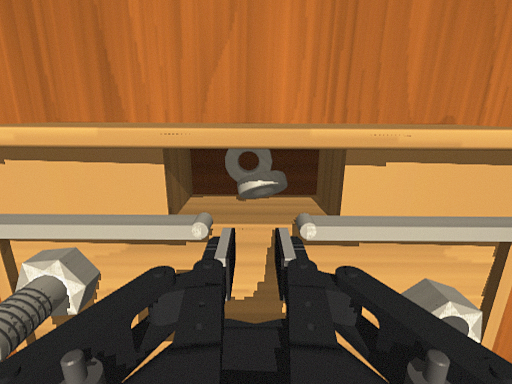

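{"name": "carry_out", "arguments": {"targets": [[0, -0.015, 0.02, 0, 0.023], [0, -0.05, 0.04, 0, 0.023], [0.01, -0.095, 0.04, 0, 0.023], [0.03, -0.135, 0.04, 0, 0.023], [0.05, -0.175, 0.04, 0, 0.023], [0.063, -0.198, 0.04, 0, 0.023], [0.063, -0.198, 0.02, 0, 0.023], [0.063, -0.198, 0.01, 0, 0.023]]}}

```text
t: 7.8
tool_pos: [0.5871, -0.1201, 0.0823]
eef_rot: [-3.139, -0.04, 0.006]
wrist_force: [-0.9, 0.1, -0.4]
finger_gap: 0.266
```

```bash
python3 look.py 9
```

```text
7.85 [ 0.586  -0.1192  0.0809] [ 1.     0.027 -0.006] 0.2685861264702451 [ 0.2  0.1 -1.5]
```

View pics/w9.png

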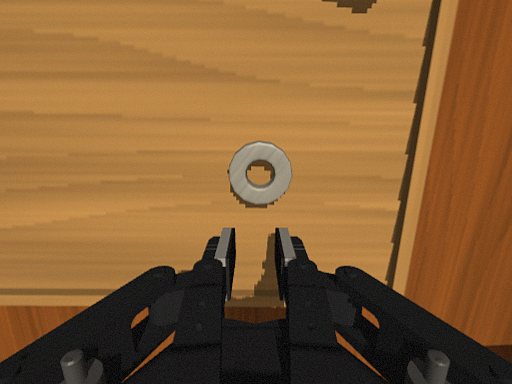

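{"name": "carry_out", "arguments": {"targets": [[0.002, 0, -0.005, 0, 0.023], [0.002, 0, -0.0072, 0, 0.023], [0.002, 0.01, -0.0072, 0, 0.023], [0.002, 0.02, -0.0072, 0, 0.023], [-0.001, 0.03, -0.0072, 0, 0.023], [-0.005, 0.04, -0.0072, 0, 0.023], [-0.01, 0.05, -0.0072, 0, 0.023], [-0.015, 0.06, -0.0072, 0, 0.023]]}}

```text
t: 8.65
tool_pos: [0.5706, -0.0582, 0.0739]
eef_rot: [-3.138, -0.042, 0.009]
wrist_force: [0.7, -0.3, 0.6]
finger_gap: 0.267
```

```bash
python3 look.py 10
```

```text
8.7 [ 0.5696 -0.057   0.0738] [ 1.     0.028 -0.007] 0.2688129010643243 [-1.3  1.6 -0.5]
```

View pics/w10.png

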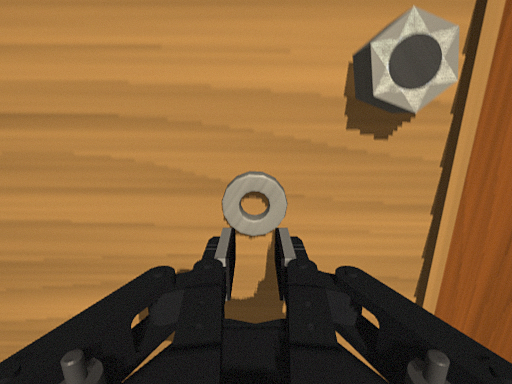

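{"name": "carry_out", "arguments": {"targets": [[-0.005, 0.01, 0, 0, 0.023], [-0.01, 0.02, 0, 0, 0.023], [-0.016, 0.031, 0, 0, 0.023], [-0.022, 0.042, 0, 0, 0.023], [-0.028, 0.054, 0, 0, 0.023], [-0.034, 0.066, 0, 0, 0.023], [-0.04, 0.078, 0, 0, 0.023], [-0.045, 0.088, 0, 0, 0.023]]}}

```text
t: 9.5
tool_pos: [0.5239, 0.0321, 0.0738]
eef_rot: [-3.137, -0.044, 0.011]
wrist_force: [0.7, -0.0, -0.6]
finger_gap: 0.272
```

```bash
python3 look.py 11
```

```text
9.55 [0.5232 0.0331 0.0738] [ 1.     0.029 -0.008] 0.2700830329558541 [-1.6  1.   0.4]
```

View pics/w11.png

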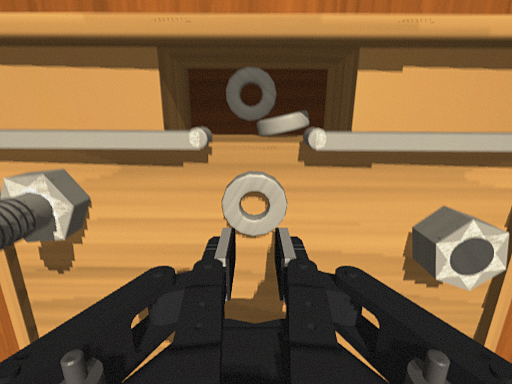

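{"name": "carry_out", "arguments": {"targets": [[0.001, 0.01, 0, 0, 0.023], [0.001, 0.02, 0, 0, 0.023], [0.001, 0.03, 0, 0, 0.023], [0.001, 0.036, 0, 0, 0.023], [0.001, 0.041, 0, 0, 0.023], [0.001, 0.045, 0, 0, 0.023], [0.001, 0.045, 0, 0, 0.023]]}}

```text
t: 10.25
tool_pos: [0.5242, 0.0785, 0.0737]
eef_rot: [-3.136, -0.045, 0.012]
wrist_force: [-0.1, -0.7, 0.3]
finger_gap: 0.264
```

```bash
python3 look.py 12
```

```text
10.3 [0.5242 0.0782 0.0737] [ 1.     0.029 -0.008] 0.26638908118356985 [-0.4  0.6 -0.4]
```

View pics/w12.png

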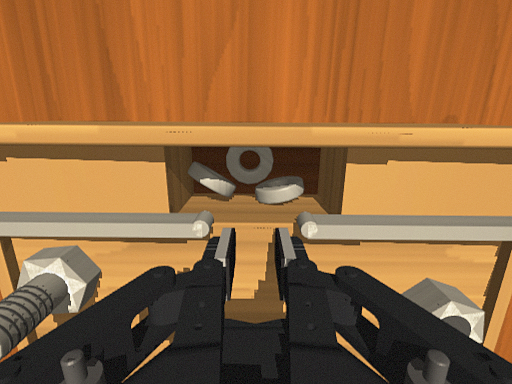

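All three are in. I'll retreat clear of the board and check from above.

{"name": "carry_out", "arguments": {"targets": [[0, -0.015, 0.02, 0, 0.023], [0, -0.03, 0.05, 0, 0.023], [0, -0.05, 0.09, 0, 0.023], [0, -0.07, 0.13, 0, 0.023], [0, -0.08, 0.16, 0, 0.023], [0, -0.08, 0.16, 0, 0.023], [0, -0.08, 0.16, 0, 0.023], [0, -0.08, 0.16, 0, 0.023]]}}

```text
t: 11.1
tool_pos: [0.5235, -0.0017, 0.2325]
eef_rot: [-3.136, -0.045, 0.015]
wrist_force: [0.9, 0.3, -0.5]
finger_gap: 0.272
```

```bash
python3 look.py 13; python3 - <<'E'
from h import *
d=np.load("pics/w13.npy",allow_pickle=True).item()
hsv=cv2.cvtColor(d["image"],cv2.COLOR_RGB2HSV)
m=((hsv[...,1]<60)&(hsv[...,2]>80)).astype(np.uint8)
n,l,s,c=cv2.connectedComponentsWithStats(m)
for i in range(1,n):
    if s[i,4]>60 and s[i,1]<215: print(s[i],onz(d,*c[i],.08).round(4))
E
```

```text
11.15 [ 0.5235 -0.0016  0.2324] [ 1.     0.029 -0.01 ] 0.2732634795623407 [-0.3  0.2 -0.9]
[242  60  28  30 456] [0.5197 0.108  0.08  ]
[ 112   77  135   22 1202] [0.4471 0.0893 0.08  ]
[ 260   84  148   16 1254] [0.5992 0.0921 0.08  ]
[121 111  51  35 918] [0.4035 0.0535 0.08  ]
[341 132  41  39 979] [0.6389 0.0349 0.08  ]
[141 135  17  12  85] [0.4069 0.0371 0.08  ]
```

View pics/w13.png

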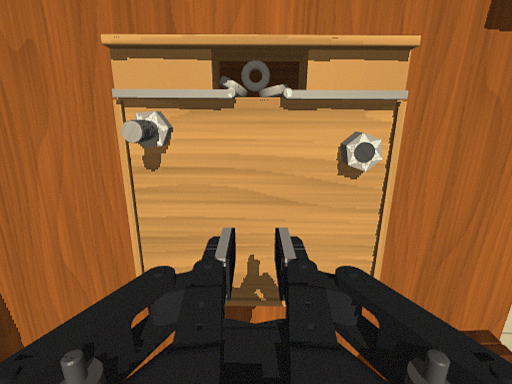

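```bash
python3 - <<'E'
import cv2
im=cv2.imread("pics/w13.png")
cv2.imwrite("pics/w13z.png",cv2.resize(im[35:115,190:320],None,fx=6,fy=6,interpolation=cv2.INTER_CUBIC))
E
```

```text
(no output)
```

View pics/w13z.png

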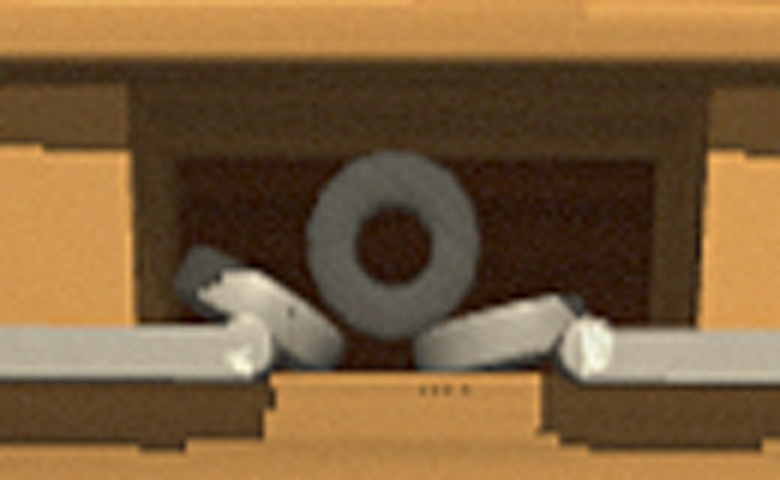

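```bash
python3 -c "
from rig import *
print(job_done())"
```

```text
the job is handed in; nothing more can be done
None
```

All three washers are in the slot, and I handed the job in at about 11 s of the 51 s allowed. I slid them one at a time along the board, cradled between the slightly opened fingertips. The one near the gate went first, then the two at the back. None was gripped or lifted.

- **Washers:** the last wrist picture shows all three behind the gate and none on the board. The first lies flat on the bottom. The other two stand on edge, leaning against the slot's near side, and by their size and place they look to be below floor level.
- **Nut and bolt:** both measure within about 2 mm of where they were at the start, which is the camera's accuracy.
- **Forces:** the wrist force readings stayed under about 3 N.
- **Position mismatch:** the wrist camera and the measured tool position differed by 2–3 mm sideways. I centred the washers on the fingers by eye from the pictures, and this caused no trouble.
- **Not checked:** I took no final picture of the spray bottle, screwdriver, mug and jar. The arm stayed clear of them throughout.

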